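# Uncouple the air nipple and park it in the rack

## Robot

A 6-joint arm with a two-finger parallel gripper is mounted at the origin on the work surface. World frame = base frame: x ahead of the robot, y to its left, z up, the work surface at z = 0. Lengths are in m, angles in rad, forces in N, time in s.
With the tool pointing down it reaches from about 0.4 to 0.825 m from the base axis. Payload 7 kg.
Tool frame: the origin (TCP) lies midway between the tips of the shut fingers; the grasp point (between the pads) lies 19 mm behind it; z points along the fingers, y is the line along which they close (so a half turn about z gives the same grasp; the last joint's range is limited). The gripper opens to 88 mm and grips with 3 to 60 N. Pads are 19 mm wide; open, the fingers measure 130 mm over their backs; the gripper's body (78 mm by 193 mm) begins 47 mm behind the grasp point.
Start: joints at [-0.972, 0.359, 0.012, 0, -1.224, -0.288], TCP at [0.206, -0.643, 0.227] pointing down, gripper open.
Joint ranges: [-3.07, 3.07], [-1.43, 2.12], [-1.02, 1.25], [-3.03, 1.67], [-3.05, -0], [-3.03, 3.03]. Speed limits (rad/s): [2.39, 2.39, 3.01, 3.14, 3.14, 3.14].

## Interface

Orientations are given as [roll, pitch, yaw] about the fixed x, y, z axes, in that order (R = Rz(yaw) Ry(pitch) Rx(roll)).
In Python, from station import telemetry, eyes, ticket, recognise, trace gives the robot as it stands. The module is installed in compiled form; this text tells all that it offers.
- The arm moves only by the tool servo_tool, never from a script. Its argument "series" is a list that holds one entry, the list of rows, each a list of 4 numbers: the shift along the tool's x, y, z in mm, then the turn about the tool's z in rad. In form: [[[x, y, z, roll], ...]]. A call has exactly 10 rows; each row shifts and turns the commanded pose from where the row before left it, along the tool's axes as they then stand; what a row does not reach is not made up. A row lasts 1/12 s, in which the tool goes at most 41.7 mm and 7.16 degrees, less where a joint would pass 70% of its speed; a pose out of reach is approached as far as the arm can. A call is refused whole if a number of a shift passes 41.7 or a number of a turn 0.125, either way. A call with a gripper value outside its range is refused whole. "claw" is the gripper's target within -1 to 1 (shut at 1, half-way at 0, fully open at -1), set as the call begins (left out, the last holds). The fingers move at their own pace and stop on an object; "grip_force" is the grip in N (left out, the last holds). Time passes only in rows, so rows that do not move let the fingers close, or fill a call up. It gives the time, the measured TCP pose, the force, the opening and the grip force at its end, in the units of the state.
- telemetry.get_state(): the state, without advancing time (a new reading comes with each control period).
- eyes.grab_frame(name): name is "side" or "top"; returns the picture (420x560x3 uint8, red, green, blue); there is no depth.
- eyes.calibration(name): a dict with "mtx" (3x3 intrinsics, pixels), "k1" (the pictures are not rectified: a ray, as slopes to the right and down, at radius r is drawn at 1 + k1 r^2 times it, then the intrinsics apply), "rvec" (rotation vector, rad) and "tvec" (3), from world to camera coordinates, as OpenCV has them. Camera axes: x right, y down, z forward; pixel columns grow to the right and rows downward; lengths in m; the calibration is good to about 2 mm. A picture is of the moment at which its call begins. calibration takes no time and is no camera call.
- ticket.job_done(): hands the job in; it is judged then, once.
Trained networks look in the newest picture that a camera, given by its name, has taken for a name from the list of things; names that differ only in an ending like _2 or _b are one class to them, and where a whole thing is asked for, a point or a joint stands for the part that bears it (a point fixed in the world has none). Each returns a list of dicts, best first, with "conf" (0 to 1); they miss things now and then, are a little off and sometimes report something else, mostly with a low value. They report only what shows in the picture. A call takes as long as a camera call. They do not tell look-alikes from the thing itself.
- recognise(camera, name): "position" ([x, y, z] in m, in world coordinates, good to about 4 mm: the middle of the surface that is visible of it).
- trace(camera, name): "mask" (420x560 bool, what is visible of it).
The state is a dict: "t": time; "q": joint angles; "qd": joint speeds; "joint_efforts": joint torques, N m; "eef_pos": TCP position; "ee_rot": TCP orientation; "force": force on the tool from outside, world axes, zero at the start; "moment": the same for the moment, N m; "width": finger opening in m; "gripper_force": force on a finger pad.
Only numpy, scipy, OpenCV 4.12 (cv2) and the standard library are available. Lean on these libraries where they do the work, as an engineer would, in place of code of your own. Each camera call takes 0.05 s, during which the arm holds its last target. There are 200 camera calls.

## Task

Free the air outlet: push the coupling's sprung sleeve all the way back, draw the brass-headed nipple out and let the sleeve snap forward again. Then stand the nipple in the empty middle hole of the wooden rack, gently and fully home, and let go. Do not force the coupling, drag on the nipple while it is still locked, or disturb the other fittings and the glue bottle.

Things in the scene. Friction and masses are not known exactly. Their poses are not given: they have to be found in the camera images.
- outlet: Fixed air outlet: aluminium block 110 x 90 x 40 mm high with an upright steel quick coupling at its centre, z its axis. Origin: centre of the block's underside. Round the coupling's fixed barrel (30 mm outside, ends 78 mm above the origin) slides the sprung sleeve, 40 mm outside, with a dark press collar at its top. Over 35 N on the outlet, sleeve or collar harms them.
- outlet_mouth (a point): Centre of the barrel's open upper end, inside the collar. Collar: 54 mm outside, 30 mm inside, 8 mm thick, set at a different height on the sleeve each time: its flat upper face lies 12 to 24 mm above this point with the sleeve forward (not measured; find it by touch). Fingertips set astride the nipple can press on that face.
- sleeve (a joint): How far sleeve and collar are pushed down, m: 0 forward (locked), 0.008 hard stop; spring 5 N at first, 9 N at the stop. Inside, three dogs lock the nipple's groove; they clear it from about 0.006 and the nipple must then rise 1.5 mm before its lip holds them apart, so start the pull from the stop. Fingers may rise with the sleeve. It snaps forward once the lip is out.
- nipple: Nipple to uncouple: upright, 90 mm long, 0.13 to 0.25 kg. Origin at the centre of its lower end, z up. Steel spigot 18 mm in diameter from 0 to 30 mm (groove from 9 to 18 mm), plain brass head 24 mm in diameter from 30 to 82 mm, domed to 90 mm. It has 1 mm of play in the barrel. Over 40 N between it and the outlet or rack is too rough.
- nipple_shoulder (a point): Centre of the nipple's shoulder, the step 30 mm above its lower end. Coupled, it lies at the barrel's end and 28 to 40 mm of straight head stand clear above the collar; parked fully home, the spigot stands on the hole's floor and the shoulder lies 1 mm above the rack's top.
- rack_hole1 (a point): Centre of the mouth of the empty middle hole in the top face of the rack; hole 20 mm in diameter with a 2 mm chamfer, 29 mm deep, vertical.
- rack: Fixed wooden parking rack, 75 (x) x 200 (y) x 45 mm high, origin at the centre of its underside. Three equal holes in a row along its y, 65 mm apart; the two outer ones hold other nipples.
- short_nipple: Bystander: steel nipple standing in the rack's outer hole on the rack's +y side, collar 28 mm in diameter, reaching 31 mm above the rack. Origin at its lower end, 16 mm above the bench.
- blank_nipple: Bystander: low dark nipple standing in the rack's outer hole on the rack's -y side, head 30 mm in diameter, 13 mm above the rack. Origin at its lower end, 16 mm above the bench.
- glue: Bystander: glue bottle, 60 mm in diameter, 120 mm high, beyond the work. Origin at the centre of its underside.
There are look-alikes about, which are no part of the job. Of the things that look like the rack, the smallest one is meant. Of the things that look like the nipple, the smallest one is meant.

How it is judged:
By the outcome, as a careful person would: the job done as asked, in the order asked, and still so for the second after the job is handed in, with the robot touching nothing.
It also fails if it takes over 64 s, if anything falls off the work surface, if the arm or the gripper's body presses on something with over 40 N, if the wrist force passes 120 N, or if a joint passes its speed limit or range.

## Working session

There is one attempt and no reset: what is moved stays moved. The work goes in short steps, Python scripts to look and compute and a tool call to move; the robot and the scene stay as the last step left them, time stands still between calls to the robot, and variables do not carry over. Pictures are saved under pics/ and viewed, at most 10 in all, crops included, and the job is handed in when it is done.

Besides the shell and the picture viewer there is one more tool, called after "Call:" as name(argument=value, ...) on one line, values as JSON. servo_tool: Moves the arm, as the interface text tells. Its arguments: {"type":"object","properties":{"series":{"type":"array"},"claw":{"type":"number"},"grip_force":{"type":"number"}},"required":["series"]}

```bash
mkdir -p pics
cat > h.py <<'E'
import numpy as np, cv2
from station import telemetry, eyes, ticket, recognise, trace
def cal(n):
    c=eyes.calibration(n); K=np.array(c["mtx"],float); R=cv2.Rodrigues(np.array(c["rvec"],float))[0]; return K,c["k1"],R,np.array(c["tvec"],float).ravel()
def proj(n,P):
    K,k1,R,t=cal(n); p=np.atleast_2d(P)@R.T+t; s=p[:,:2]/p[:,2:]; s=s*(1+k1*(s**2).sum(1,keepdims=True)); return s@K[:2,:2].T+K[:2,2]
def ray(n,uv):
    K,k1,R,t=cal(n); d=np.array([[K[0,0],K[0,1]],[0,K[1,1]]]); s0=np.linalg.solve(d,np.array(uv,float)-K[:2,2]); s=s0.copy()
    for _ in range(20): s=s0/(1+k1*(s@s))
    return -R.T@t, R.T@np.r_[s,1]
def atz(n,uv,z):
    o,d=ray(n,uv); return o+d*(z-o[2])/d[2]
def save(n,f):
    im=eyes.grab_frame(n); cv2.imwrite(f,im[:,:,::-1]); return im
def st():
    s=telemetry.get_state(); print({k:np.round(s[k],4).tolist() for k in ("t","q","eef_pos","ee_rot","force","width","gripper_force")})
E
python3 - <<'E'
from h import *
st()
a=save("top","pics/t0.png");b=save("side","pics/s0.png")
cv2.imwrite("pics/a0.png",cv2.resize(np.vstack([a,b])[:,:,::-1],(400,600),interpolation=cv2.INTER_AREA)) 
for c in("top","side"):
    K,k1,R,t=cal(c); print(c,K[0,0],(-R.T@t).round(3),R[2].round(2))
    for n in("outlet","nipple","rack","short_nipple","blank_nipple","glue","rack_hole1","outlet_mouth"):
        try: print(n,[(round(d["conf"],2),np.round(d["position"],3).tolist()) for d in recognise(c,n)])
        except Exception as e: print(n,e)
E
```

```text
{'t': 0.0, 'q': [-0.9719, 0.3594, 0.0111, -0.0003, -1.2241, -0.2881], 'eef_pos': [0.2062, -0.6422, 0.2256], 'ee_rot': [3.14, -0.0002, -2.8309], 'force': [-0.6268, 0.211, -0.2056], 'width': 0.0878, 'gripper_force': 0.0}
top 431.6151593241731 [ 0.372 -0.026  1.058] [ 0.1   0.01 -1.  ]
outlet [(0.64, [0.482, -0.235, 0.044])]
nipple [(0.74, [0.483, -0.241, 0.1]), (0.64, [0.484, -0.238, 0.134]), (0.54, [0.535, -0.338, 0.111])]
rack [(0.7, [0.574, 0.193, 0.045]), (0.57, [0.344, 0.217, 0.062]), (0.56, [0.206, -0.27, 0.066])]
short_nipple [(0.52, [0.568, 0.251, 0.06])]
blank_nipple [(0.67, [0.578, 0.123, 0.057])]
glue [(0.6, [0.697, -0.0, 0.081])]
rack_hole1 [(0.93, [0.197, -0.272, 0.061]), (0.82, [0.568, 0.19, 0.043]), (0.81, [0.343, 0.218, 0.06]), (0.43, [0.482, -0.232, 0.038])]
outlet_mouth [(0.79, [0.482, -0.234, 0.038])]
side 419.04566641148523 [0.145 0.767 0.633] [ 0.31 -0.78 -0.54]
outlet [(0.89, [0.466, -0.225, 0.041])]
nipple [(0.76, [0.538, -0.34, 0.101]), (0.58, [0.463, -0.129, 0.077]), (0.52, [0.484, -0.234, 0.117])]
rack [(0.81, [0.559, 0.218, 0.042]), (0.69, [0.228, -0.155, 0.062])]
short_nipple [(0.65, [0.565, 0.258, 0.063]), (0.44, [0.558, 0.219, 0.04])]
blank_nipple []
glue [(0.78, [0.694, 0.018, 0.062])]
rack_hole1 [(0.91, [0.331, 0.28, 0.061]), (0.76, [0.227, -0.157, 0.062]), (0.71, [0.556, 0.219, 0.042])]
outlet_mouth [(0.93, [0.466, -0.228, 0.037])]
```

View pics/t0.png

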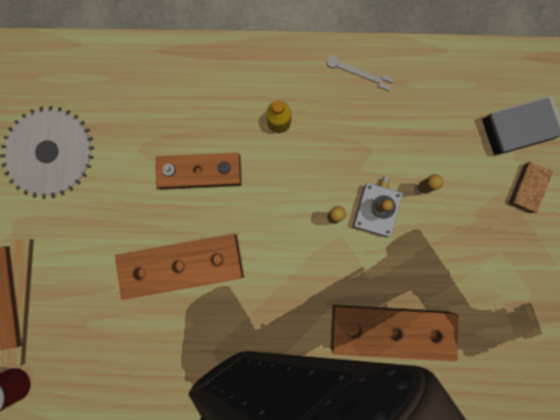

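View pics/s0.png

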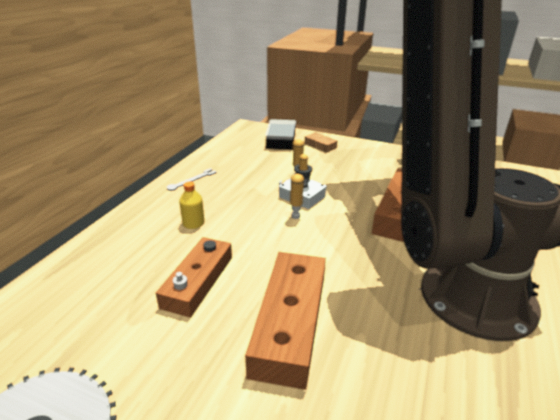

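The top view shows the outlet at (378,208) with its brass nipple at (387,206) and loose look-alikes at (337,214) and (433,184). The wanted rack, holding two fittings, is at (198,170), with its empty hole at (197,170). The side view agrees: outlet at (303,190), rack at (196,275). Next I'll measure these finely.

Run:
```python
from h import *
t=cv2.imread("pics/t0.png");s=cv2.imread("pics/s0.png")
cr=[t[170:240,320:450],t[145:195,150:245],s[135:225,265:335],s[235:315,150:240]]
cr=[cv2.resize(c,(390,290),interpolation=cv2.INTER_CUBIC) for c in cr]
cv2.imwrite("pics/c0.png",np.vstack([np.hstack(cr[:2]),np.hstack(cr[2:])]))
eyes.grab_frame("top");eyes.grab_frame("side")
for c in("top","side"):
    for n in("nipple","rack","rack_hole1","short_nipple","blank_nipple","outlet"):
        for d in trace(c,n):
            m=d["mask"];v,u=np.nonzero(m);print(c,n,round(d["conf"],2),m.sum(),"c",u.mean().round(1),v.mean().round(1),"box",u.min(),u.max(),v.min(),v.max(), "rect",np.round(cv2.minAreaRect(np.c_[u,v].astype(np.float32))[1:][0],0) if len(u)>5 else "")
print("pred mouth/top", proj("top",[[.483,-.237,.138],[.483,-.237,.09]]).round(1),proj("side",[[.483,-.237,.138],[.483,-.237,.09]]).round(1))
print("hole top", [atz("top",(197,169.5),.045).round(4)])
```

```text
top nipple 0.72 391 c 428.7 184.3 box 415 442 174 194 rect [15. 30.]
top nipple 0.52 241 c 336.6 214.3 box 328 345 206 223 rect [15. 19.]
top nipple 0.45 145 c 385.5 205.4 box 378 393 199 212 rect [11. 15.]
top rack 0.64 5668 c 178.9 266.0 box 115 243 233 299 rect [ 46. 126.]
top rack 0.56 6234 c 394.4 332.6 box 331 457 305 361 rect [128.  51.]
top rack_hole1 0.9 6423 c 394.0 332.7 box 331 457 304 361 rect [128.  52.]
top rack_hole1 0.81 2584 c 199.1 170.7 box 156 241 152 189 rect [35. 84.]
top rack_hole1 0.76 5845 c 178.9 266.0 box 115 243 233 299 rect [ 48. 127.]
top short_nipple 0.43 124 c 168.9 169.4 box 163 175 164 175 rect [11. 12.]
top blank_nipple 0.63 146 c 385.5 205.3 box 378 393 199 211 rect [11. 15.]
top outlet 0.88 1793 c 377.0 208.6 box 353 402 177 236 rect [40. 58.]
side nipple 0.7 289 c 297.8 151.1 box 292 305 138 166 rect [12. 29.]
side nipple 0.6 477 c 296.6 193.4 box 290 303 174 217 rect [43. 13.]
side nipple 0.44 152 c 303.5 162.0 box 299 308 154 170 rect [16.  9.]
side nipple 0.29 975 c 303.7 188.2 box 278 326 165 208 rect [43. 43.]
side rack 0.81 7816 c 287.2 321.9 box 245 325 252 389 rect [ 67. 134.]
side rack 0.81 1431 c 389.7 210.8 box 372 402 168 241 rect [73. 30.]
side rack 0.58 3174 c 194.6 277.7 box 155 232 237 316 rect [44. 94.]
side rack 0.4 973 c 304.6 188.2 box 279 327 165 209 rect [43. 44.]
side rack_hole1 0.96 3057 c 194.2 278.3 box 155 232 237 316 rect [45. 94.]
side rack_hole1 0.81 7715 c 287.3 321.9 box 245 326 253 388 rect [ 67. 133.]
side rack_hole1 0.6 1377 c 389.8 210.9 box 373 402 169 240 rect [71. 29.]
side short_nipple 0.76 167 c 180.3 281.0 box 174 187 273 289 rect [13. 15.]
side outlet 0.68 888 c 304.4 188.4 box 279 326 165 208 rect [42. 44.]
side outlet 0.22 191 c 304.0 172.4 box 294 312 164 183 rect [21. 16.]
pred mouth/top [[384.9 206.2]
 [380.1 208.7]] [[304.1 155.2]
 [303.4 170.7]]
hole top [array([0.5733, 0.1895, 0.045 ])]
```

View pics/c0.png

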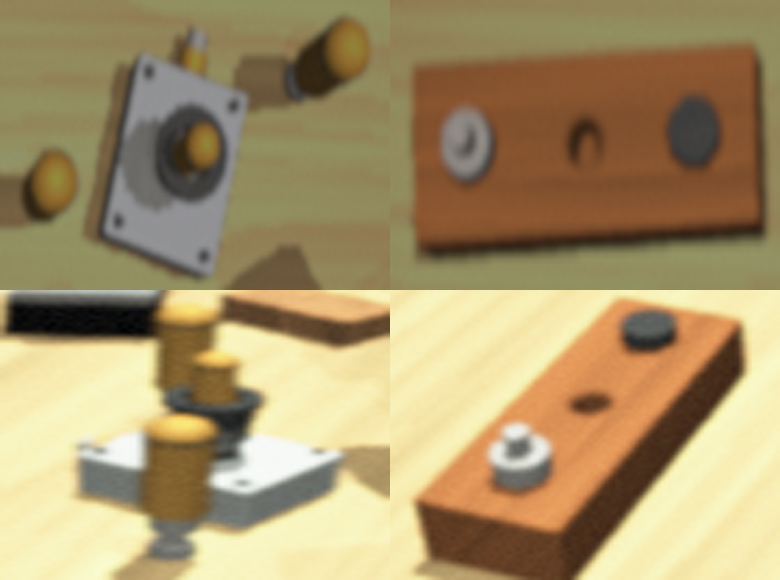

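The crops show four things:
- The nipple dome is at top ≈(387.5,205.5) and side ≈(303.2,155).
- The collar is at top ≈(383.3,206.7) and side ≈(303.2,169).
- The hole is at top ≈(197.5,170) and side ≈(196.2,266.2).
- The two look-alikes stand left and right of the outlet, along the y direction.

```bash
cat >> h.py <<'E'
def tri(a,b):
    o1,d1=ray("top",a);o2,d2=ray("side",b);k=np.linalg.lstsq(np.c_[d1,-d2],o2-o1,rcond=None)[0]
    p,q=o1+k[0]*d1,o2+k[1]*d2;return ((p+q)/2).round(4),np.linalg.norm(p-q).round(4)
E
python3 - <<'E'
from h import *
print("dome",tri((387.7,205.5),(303.2,156)),"at .134",atz("top",(387.7,205.5),.134).round(4),atz("side",(303.2,156),.134).round(4))
print("collar",tri((383.3,206.7),(303.2,169)),"at .096",atz("top",(383.3,206.7),.096).round(4),atz("side",(303.2,169),.096).round(4))
print("hole",tri((197.5,170.2),(196.2,266.2)),atz("top",(197.5,170.2),.045).round(4),atz("side",(196.2,266.2),.045).round(4))
for n,z,a in(("blank",.058,(150+303*95/390,145+131*50/290)),("short",.06,(150+77*95/390,145+144*50/290))): print(n,atz("top",a,z).round(4))
T=[(150+(x-390)*95/390,145+y*50/290) for x,y in((414,65),(757,43),(763,222),(418,246))]
C=np.array([atz("top",p,.045) for p in T]);print("rack corners",C.round(4).tolist(),C.mean(0).round(4))
# lookalikes
print("LA left",tri((338,213),(297.5,177)),"LA right",tri((436,181.5),(298.5,140)))
s=telemetry.get_state();print(s["q"],s["ee_rot"])
E
```

```text
dome (array([ 0.4866, -0.244 ,  0.1318]), np.float64(0.0024)) at .134 [ 0.4852 -0.2438  0.134 ] [ 0.4863 -0.2393  0.134 ]
collar (array([ 0.4868, -0.2441,  0.0915]), np.float64(0.0013)) at .096 [ 0.4869 -0.2429  0.096 ] [ 0.4833 -0.2358  0.096 ]
hole (array([0.5726, 0.1891, 0.0413]), np.float64(0.0006)) [0.5716 0.1882 0.045 ] [0.5703 0.1928 0.045 ]
blank [0.5765 0.1236 0.058 ]
short [0.5682 0.2529 0.06  ]
rack corners [[0.6037, 0.2897, 0.045], [0.6168, 0.0895, 0.045], [0.5421, 0.0837, 0.045], [0.5282, 0.2836, 0.045]] [0.5727 0.1866 0.045 ]
LA left (array([ 0.4666, -0.1388,  0.1217]), np.float64(0.0029)) LA right (array([ 0.541 , -0.3506,  0.1286]), np.float64(0.0006))
[-9.71937600e-01  3.58617251e-01  1.18887965e-02  6.48768179e-06
 -1.22409302e+00 -2.88098541e-01] [ 3.14157027e+00 -1.29963245e-05 -2.83083026e+00]
```

Call:
servo_tool(series=[[[-24.3, 18.5, 0, 0], [-24.3, 18.5, 0, 0], [-24.3, 18.5, 0, 0], [-24.3, 18.5, 0, 0], [-24.3, 18.5, 0, 0], [-24.3, 18.5, 0, 0], [-24.3, 18.5, 0, 0], [-24.3, 18.5, 0, 0], [-24.3, 18.5, 0, 0], [-24.3, 18.5, 0, 0]]], claw=0.0)

```text
t: 2.43
eef_pos: [0.3819, -0.3909, 0.2269]
ee_rot: [-3.141, 0.0, -2.831]
force: [0.8, -0.2, -0.4]
width: 0.0442
gripper_force: 0.0
```

Call:
servo_tool(series=[[[-24.3, 18.5, 0, 0], [-24.3, 18.5, 0, 0], [-24.3, 18.5, 0, 0], [-24.3, 18.5, 0, 0], [-24.3, 18.5, 0, 0], [-24.3, 18.5, 0, 0], [0, 0, 0, -0.12], [0, 0, 0, -0.12], [0, 0, 0, -0.12], [0, 0, 0, -0.12]]])

```text
t: 3.27
eef_pos: [0.4863, -0.2416, 0.2267]
ee_rot: [-3.141, 0.0, -2.344]
force: [-0.3, 0.9, 0.0]
width: 0.0439
gripper_force: 0.0
```

Call:
servo_tool(series=[[[0, 0, 0, -0.12], [0, 0, 0, -0.12], [0, 0, 0, -0.12], [0, 0, 0, -0.12], [0, 0, 0, -0.12], [0, 0, 0, -0.12], [0, 0, 0, -0.12], [0, 0, 0, -0.12], [0, 0, 0, -0.12], [0, 0, 0, -0.04]]])

```text
t: 4.1
eef_pos: [0.4861, -0.2419, 0.2267]
ee_rot: [-3.141, -0.0, -1.224]
force: [-0.5, -0.1, 0.2]
width: 0.0436
gripper_force: 0.0
```

Call:
servo_tool(series=[[[0, 0, 12, 0], [0, 0, 12, 0], [0, 0, 12, 0], [0, 0, 12, 0], [0, 0, 12, 0], [0, 0, 15, 0], [0, 0, 0, 0], [0, 0, 0, 0], [0, 0, 0, 0], [0, 0, 0, 0]]])

```text
t: 4.93
eef_pos: [0.4867, -0.2421, 0.1526]
ee_rot: [-3.14, -0.001, -1.231]
force: [1.0, 0.8, 0.0]
width: 0.0436
gripper_force: 0.0
```

Run:
```python
from h import *
st()
t=save("top","pics/t1.png");s=save("side","pics/s1.png")
p=telemetry.get_state()["eef_pos"]; print(proj("top",[p]),proj("side",[p]))
a=cv2.resize(t[130:260,310:440],(400,400),interpolation=cv2.INTER_CUBIC);b=cv2.resize(s[100:200,255:355],(400,400),interpolation=cv2.INTER_CUBIC)
cv2.imwrite("pics/c1.png",np.hstack([a,b])[:,:,::-1])
```

```text
{'t': 4.9333, 'q': [-0.1007, 0.2046, -0.3835, 0.0003, -0.9811, 0.4408], 'eef_pos': [0.4867, -0.2421, 0.1526], 'ee_rot': [-3.1403, -0.0009, -1.2305], 'force': [0.9651, 0.8236, 0.0185], 'width': 0.0436, 'gripper_force': 0.0}
[[388.89269117 203.82989316]] [[303.72168936 149.46460583]]
```

View pics/c1.png

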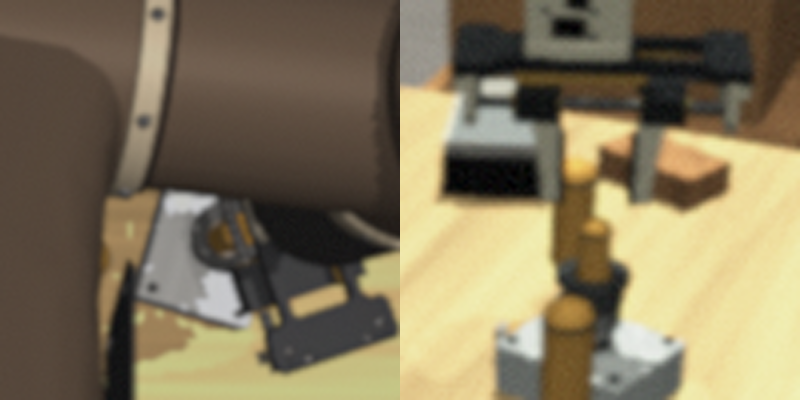

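The side view shows the tips centred on the nipple: tips at crop x 560 and 632, nipple at 595. I'll narrow the gap and descend.

Call:
servo_tool(series=[[[0, 0, 0, 0], [0, 0, 0, 0], [0, 0, 6, 0], [0, 0, 8, 0], [0, 0, 8, 0], [0, 0, 8, 0], [0, 0, 8, 0], [0, 0, 5, 0], [0, 0, 0, 0], [0, 0, 0, 0]]], claw=0.18)

```text
t: 5.87
eef_pos: [0.4858, -0.2419, 0.1081]
ee_rot: [3.141, 0.0, -1.231]
force: [0.2, 1.2, -0.1]
width: 0.0355
gripper_force: 0.0
```

Call:
servo_tool(series=[[[0, 0, 0.5, 0], [0, 0, 0.5, 0], [0, 0, 0.5, 0], [0, 0, 0.5, 0], [0, 0, 0.5, 0], [0, 0, 0.5, 0], [0, 0, 0.5, 0], [0, 0, 0.5, 0], [0, 0, 0, 0], [0, 0, 0, 0]]])

```text
t: 6.7
eef_pos: [0.486, -0.2419, 0.1045]
ee_rot: [3.142, 0.0, -1.231]
force: [-1.2, 0.2, -0.8]
width: 0.0358
gripper_force: 0.0
```

Call:
servo_tool(series=[[[0, 0, 0.5, 0], [0, 0, 0.5, 0], [0, 0, 0.5, 0], [0, 0, 0.5, 0], [0, 0, 0.5, 0], [0, 0, 0.5, 0], [0, 0, 0.5, 0], [0, 0, 0.5, 0], [0, 0, 0, 0], [0, 0, 0, 0]]])

```text
t: 7.53
eef_pos: [0.486, -0.2419, 0.1005]
ee_rot: [3.142, 0.0, -1.231]
force: [-0.4, -0.5, 0.3]
width: 0.036
gripper_force: 0.0
```

Call:
servo_tool(series=[[[0, 0, 0.5, 0], [0, 0, 0.5, 0], [0, 0, 0.5, 0], [0, 0, 0.5, 0], [0, 0, 0.5, 0], [0, 0, 0.5, 0], [0, 0, 0, 0], [0, 0, 0, 0], [0, 0, 0, 0], [0, 0, 0, 0]]])

```text
t: 8.37
eef_pos: [0.4861, -0.2419, 0.0976]
ee_rot: [-3.142, -0.0, -1.231]
force: [0.6, -0.4, 0.3]
width: 0.036
gripper_force: 0.0
```

Call:
servo_tool(series=[[[0, 0, 0.5, 0], [0, 0, 0.5, 0], [0, 0, 0.5, 0], [0, 0, 0.5, 0], [0, 0, 0.5, 0], [0, 0, 0.5, 0], [0, 0, 0, 0], [0, 0, 0, 0], [0, 0, 0, 0], [0, 0, 0, 0]]])

```text
t: 9.2
eef_pos: [0.4862, -0.242, 0.0947]
ee_rot: [-3.141, -0.0, -1.231]
force: [-1.2, 0.4, 5.1]
width: 0.0359
gripper_force: 2.6
```

Call:
servo_tool(series=[[[0, 0, 0.5, 0], [0, 0, 0.5, 0], [0, 0, 0.5, 0], [0, 0, 0.5, 0], [0, 0, 0.5, 0], [0, 0, 0.5, 0], [0, 0, 0.5, 0], [0, 0, 0.5, 0], [0, 0, 0, 0], [0, 0, 0, 0]]])

```text
t: 10.03
eef_pos: [0.4862, -0.242, 0.0909]
ee_rot: [-3.141, -0.0, -1.231]
force: [-0.7, 0.9, 6.6]
width: 0.0362
gripper_force: 3.5
```

Call:
servo_tool(series=[[[0, 0, 0.5, 0], [0, 0, 0.5, 0], [0, 0, 0, 0], [0, 0, 0, 0], [0, 0, 0, 0], [0, 0, 0, 0], [0, 0, 0, 0], [0, 0, 0, 0], [0, 0, 0, 0], [0, 0, 0, 0]]])

```text
t: 10.87
eef_pos: [0.4862, -0.242, 0.09]
ee_rot: [-3.141, -0.0, -1.231]
force: [-2.1, 2.1, 7.7]
width: 0.036
gripper_force: 3.8
```

Call:
servo_tool(series=[[[0, 0, 0.5, 0], [0, 0, 0.5, 0], [0, 0, 0, 0], [0, 0, 0, 0], [0, 0, 0, 0], [0, 0, 0, 0], [0, 0, 0, 0], [0, 0, 0, 0], [0, 0, 0, 0], [0, 0, 0, 0]]])

```text
t: 11.7
eef_pos: [0.4863, -0.242, 0.0892]
ee_rot: [-3.141, -0.0, -1.231]
force: [-2.5, 0.9, 8.8]
width: 0.0361
gripper_force: 4.5
```

Call:
servo_tool(series=[[[0, 0, 0.5, 0], [0, 0, 0.5, 0], [0, 0, 0, 0], [0, 0, 0, 0], [0, 0, 0, 0], [0, 0, 0, 0], [0, 0, 0, 0], [0, 0, 0, 0], [0, 0, 0, 0], [0, 0, 0, 0]]])

```text
t: 12.53
eef_pos: [0.4864, -0.2421, 0.089]
ee_rot: [-3.141, -0.001, -1.23]
force: [-4.3, 2.3, 16.5]
width: 0.0361
gripper_force: 8.5
```

Call:
servo_tool(series=[[[0, 0, 0.5, 0], [0, 0, 0, 0], [0, 0, 0, 0], [0, 0, 0, 0], [0, 0, 0, 0], [0, 0, 0, 0], [0, 0, 0, 0], [0, 0, 0, 0], [0, 0, 0, 0], [0, 0, 0, 0]]])

```text
t: 13.37
eef_pos: [0.4864, -0.2422, 0.089]
ee_rot: [-3.141, -0.001, -1.23]
force: [-5.6, 3.8, 21.0]
width: 0.0356
gripper_force: 10.6
```

Call:
servo_tool(series=[[[0, 0, -0.5, 0], [0, 0, 0, 0], [0, 0, 0, 0], [0, 0, 0, 0], [0, 0, 0, 0], [0, 0, 0, 0], [0, 0, 0, 0], [0, 0, 0, 0], [0, 0, 0, 0], [0, 0, 0, 0]]], claw=1.0, grip_force=25)

```text
t: 14.2
eef_pos: [0.4872, -0.2424, 0.0891]
ee_rot: [-3.14, -0.002, -1.23]
force: [-2.6, -0.3, 13.5]
width: 0.0235
gripper_force: 26.7
```

Call:
servo_tool(series=[[[0, 0, -0.5, 0], [0, 0, -0.5, 0], [0, 0, -0.5, 0], [0, 0, -0.5, 0], [0, 0, -0.5, 0], [0, 0, -0.5, 0], [0, 0, 0, 0], [0, 0, 0, 0], [0, 0, 0, 0], [0, 0, 0, 0]]])

```text
t: 15.03
eef_pos: [0.4869, -0.2421, 0.0909]
ee_rot: [-3.14, -0.001, -1.231]
force: [3.9, -3.1, 5.7]
width: 0.0233
gripper_force: 26.1
```

Call:
servo_tool(series=[[[0, 0, -0.5, 0], [0, 0, -0.5, 0], [0, 0, -1, 0], [0, 0, -1, 0], [0, 0, -1, 0], [0, 0, -1, 0], [0, 0, 0, 0], [0, 0, 0, 0], [0, 0, 0, 0], [0, 0, 0, 0]]])

```text
t: 15.87
eef_pos: [0.4852, -0.2419, 0.0943]
ee_rot: [3.14, 0.001, -1.231]
force: [3.8, -5.0, -4.8]
width: 0.0236
gripper_force: 25.0
```

Call:
servo_tool(series=[[[0, 0, -1, 0], [0, 0, -1, 0], [0, 0, -1, 0], [0, 0, -1, 0], [0, 0, -1, 0], [0, 0, -1, 0], [0, 0, -1, 0], [0, 0, -1, 0], [0, 0, 0, 0], [0, 0, 0, 0]]])

```text
t: 16.7
eef_pos: [0.485, -0.2417, 0.102]
ee_rot: [3.14, 0.001, -1.231]
force: [3.9, -5.1, -4.6]
width: 0.0238
gripper_force: 25.0
```

Call:
servo_tool(series=[[[0.4, 0, -1, 0], [0.3, -0.2, -1, 0], [0, 0, -1.5, 0], [0, 0, -1.5, 0], [0, 0, -1.5, 0], [0, 0, -1.5, 0], [0, 0, -1.5, 0], [0, 0, -1.5, 0], [0, 0, 0, 0], [0, 0, 0, 0]]])

```text
t: 17.53
eef_pos: [0.4861, -0.2424, 0.1146]
ee_rot: [3.141, 0.0, -1.231]
force: [1.0, -0.0, -2.1]
width: 0.0229
gripper_force: 25.0
```

Call:
servo_tool(series=[[[0, 0, -1.5, 0], [0, 0, -1.5, 0], [0, 0, -2, 0], [0, 0, -2, 0], [0, 0, -2, 0], [0, 0, -5, 0], [0, 0, -10, 0], [0, 0, -10, 0], [0, 0, -10, 0], [0, 0, 0, 0]]])

```text
t: 18.37
eef_pos: [0.488, -0.243, 0.1616]
ee_rot: [-3.138, -0.003, -1.23]
force: [0.5, -0.6, -1.6]
width: 0.0235
gripper_force: 25.0
```

Call:
servo_tool(series=[[[0, 0, -10, 0], [0, 0, -10, 0], [0, 0, -10, 0], [0, 0, -10, 0], [0, 0, -10, 0], [0, 0, 0, 0], [0, 0, 0, 0], [0, 0, 0, 0], [0, 0, 0, 0], [0, 0, 0, 0]]])

```text
t: 19.2
eef_pos: [0.4861, -0.2424, 0.2079]
ee_rot: [3.141, 0.001, -1.231]
force: [0.7, 1.0, -2.3]
width: 0.0233
gripper_force: 25.0
```

Run:
```python
from h import *
st()
s=save("side","pics/s2.png")
a=cv2.resize(s[60:220,230:390],(600,600),interpolation=cv2.INTER_CUBIC)
cv2.imwrite("pics/c2.png",a[:,:,::-1])
```

```text
{'t': 19.2, 'q': [-0.1018, 0.1568, -0.3062, -0.0001, -1.109, 0.4419], 'eef_pos': [0.4861, -0.2424, 0.2079], 'ee_rot': [3.1405, 0.0006, -1.2308], 'force': [0.7061, 0.9826, -2.2759], 'width': 0.0233, 'gripper_force': 24.9903}
```

View pics/c2.png

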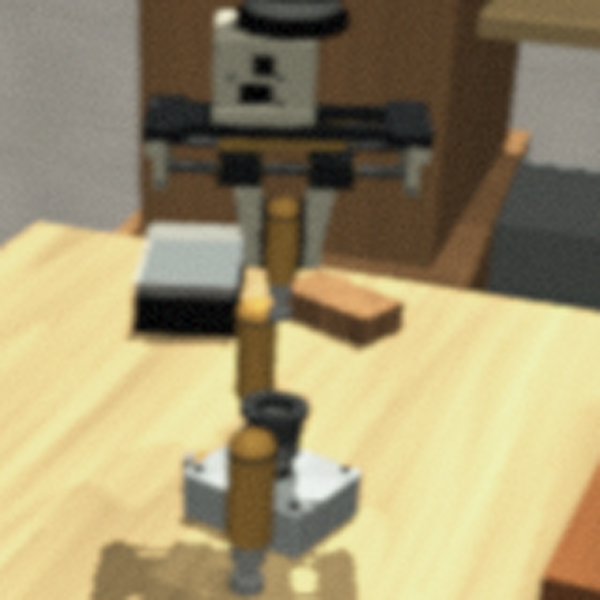

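The nipple is free and upright in the grip, and the collar is back forward on the outlet. Next, carry it to the rack.

Call:
servo_tool(series=[[[-6, -3.6, 0, 0], [-14, -8.3, 0, 0], [-22, -13.1, 0, 0], [-22, -13.1, 0, 0], [-22, -13.1, 0, 0], [-22, -13.1, 0, 0], [-22, -13.1, 0, 0], [-22, -13.1, 0, 0], [-22, -13.1, 0, 0], [-22, -13.1, 0, 0]]])

```text
t: 20.08
eef_pos: [0.5311, -0.0171, 0.2085]
ee_rot: [3.142, 0.0, -1.231]
force: [0.8, -0.7, -2.0]
width: 0.0232
gripper_force: 25.0
```

Call:
servo_tool(series=[[[-22, -13.1, 0, 0], [-22, -13.1, 0, 0], [-22, -13.1, 0, 0], [-22, -13.1, 0, 0], [-22, -13.1, 0, 0], [-22, -13.1, 0, 0], [-22, -13.1, 0, 0], [-18, -10.7, 0, 0], [-9, -5.2, 0, 0], [0, 0, 0, 0]]])

```text
t: 20.92
eef_pos: [0.5723, 0.19, 0.2079]
ee_rot: [3.141, -0.0, -1.229]
force: [-0.4, -0.3, -1.5]
width: 0.0235
gripper_force: 25.0
```

Call:
servo_tool(series=[[[0, 0, 8, 0.09], [0, 0, 10, 0.09], [0, 0, 12, 0.09], [0, 0, 12, 0], [0, 0, 12, 0], [0, 0, 12, 0], [0, 0, 10, 0], [0, 0, 4, 0], [0, 0, 0, 0], [0, 0, 0, 0]]])

```text
t: 21.75
eef_pos: [0.5723, 0.1875, 0.1288]
ee_rot: [-3.142, -0.0, -1.501]
force: [0.5, 0.8, -1.7]
width: 0.0236
gripper_force: 25.0
```

Run:
```python
from h import *
st()
t=save("top","pics/t3.png");s=save("side","pics/s3.png")
p=np.array(telemetry.get_state()["eef_pos"]); q=p-[0,0,.041]
print(proj("top",[p]),proj("side",[p,q]),proj("side",[[.572,.188,.045]]))
a=cv2.resize(t[110:230,130:250],(390,390),interpolation=cv2.INTER_CUBIC);b=cv2.resize(s[180:320,130:270],(400,390),interpolation=cv2.INTER_CUBIC)
cv2.imwrite("pics/c3.png",np.hstack([a,b])[:,:,::-1])
```

```text
{'t': 21.75, 'q': [0.6408, 0.3199, -0.2836, 0.0003, -0.9674, -0.5711], 'eef_pos': [0.5723, 0.1875, 0.1288], 'ee_rot': [-3.1415, -0.0002, -1.5009], 'force': [0.453, 0.7814, -1.7367], 'width': 0.0236, 'gripper_force': 24.9903}
[[189.87363888 162.10216   ]] [[192.52002548 232.72317471]
 [194.50168963 248.60563327]] [[196.72124142 264.67114285]]
```

View pics/c3.png

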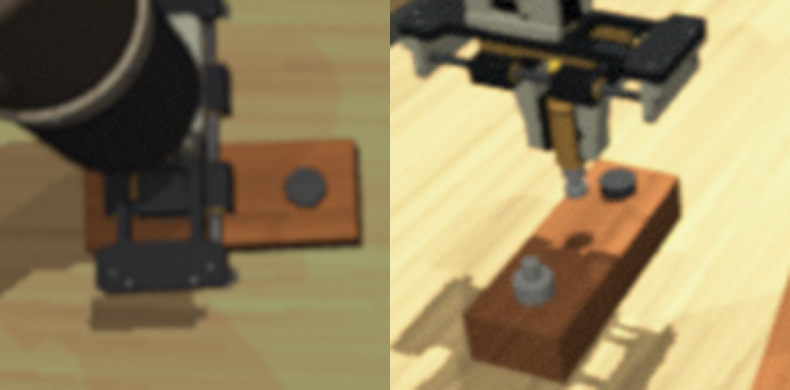

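Run:
```python
from h import *
th=np.linspace(0,2*np.pi,60)
for n,f,(u,v) in(("top","t0",(197,170)),("side","s0",(196,266))):
    g=cv2.cvtColor(cv2.imread(f"pics/{f}.png"),cv2.COLOR_BGR2GRAY).astype(float)[v-10:v+11,u-10:u+11]
    bg=np.median(g); w=np.clip(bg-g-0.25*(bg-g.min()),0,None)
    k,lab=cv2.connectedComponents((w>0).astype(np.uint8)); w[lab!=lab[10,10]]=0
    yy,xx=np.mgrid[v-10:v+11,u-10:u+11]; c=((w*xx).sum()/w.sum(),(w*yy).sum()/w.sum())
    m=w>0
    print(n,"cent",np.round(c,2),"box",xx[m].min(),xx[m].max(),yy[m].min(),yy[m].max(),atz(n,c,.045).round(4))
    print(g[4:17,4:17].astype(int))
    P=np.c_[.5715+.012*np.cos(th),.1895+.012*np.sin(th),.045+0*th]; q=proj(n,P); print("rim box",q.min(0).round(1),q.max(0).round(1))
```

```text
<stdin>:7: RuntimeWarning: invalid value encountered in scalar divide
Traceback (most recent call last):
ValueError: zero-size array to reduction operation minimum which has no identity
```

Run:
```python
from h import *
th=np.linspace(0,2*np.pi,60)
for n,f,(u,v) in(("top","t0",(197,170)),("side","s0",(196,266))):
    g=cv2.cvtColor(cv2.imread(f"pics/{f}.png"),cv2.COLOR_BGR2GRAY).astype(int)[v-7:v+8,u-8:u+9]
    print(n,"cols",u-8,"rows",v-7);print(g)
    P=np.c_[.5715+.012*np.cos(th),.1895+.012*np.sin(th),.045+0*th]; q=proj(n,P); print("rim box",q.min(0).round(1),q.max(0).round(1))
```

```text
top cols 189 rows 163
[[93 94 92 93 93 93 93 92 91 92 92 92 93 93 92 93 92]
 [91 92 92 91 91 89 87 84 83 84 86 88 91 91 91 90 91]
 [90 90 91 90 88 83 76 68 65 67 72 81 87 90 91 91 90]
 [90 91 91 89 82 71 58 48 45 47 54 67 80 88 90 91 91]
 [91 91 91 87 75 57 44 41 45 50 50 58 71 84 89 91 91]
 [91 91 90 83 68 48 40 51 66 73 65 61 69 81 90 91 92]
 [93 93 90 81 63 45 44 63 82 86 78 67 69 82 89 93 92]
 [93 93 91 82 62 46 50 72 87 90 83 70 72 85 92 93 94]
 [94 94 91 86 70 52 56 78 89 91 86 79 78 87 93 94 93]
 [93 94 93 89 77 65 65 81 90 90 87 84 84 92 95 94 94]
 [95 95 96 94 89 82 78 83 88 90 88 88 92 95 96 96 96]
 [95 96 96 95 94 92 89 88 91 91 92 93 94 96 96 95 95]
 [91 92 92 92 92 92 93 91 91 92 91 92 93 92 92 91 92]
 [89 88 88 88 88 89 89 89 89 89 89 89 89 89 88 88 88]
 [90 90 89 90 90 89 90 90 89 90 90 88 88 90 88 89 90]]
rim box [191.9 165.3] [202.  175.2]
side cols 188 rows 259
[[168 168 168 167 168 161 161 159 158 157 158 156 158 161 161 161 164]
 [172 168 171 165 164 160 159 156 157 158 160 157 158 162 162 163 167]
 [168 169 166 164 161 158 159 157 155 155 157 157 159 163 163 165 
[... 193 characters left out ...]
 94 120 143 159 164 159]
 [165 158 147 126 102  84  77  69  68  65  69  79  96 131 153 160 160]
 [162 155 142 119  83  63  57  64  68  64  67  75  99 133 154 159 155]
 [161 159 144 120  87  65  62  64  68  70  81  98 118 138 154 155 156]
 [160 159 151 134 111  93  82  85  89 101 112 129 142 153 157 158 161]
 [156 159 155 154 141 134 124 119 123 132 148 153 154 156 158 157 161]
 [159 159 160 159 158 156 151 151 154 159 163 158 156 156 158 162 165]
 [159 158 159 162 160 163 161 158 168 167 163 155 156 159 160 168 167]
 [160 159 164 165 162 164 162 166 164 165 158 154 157 161 166 167 169]
 [162 164 162 161 165 162 164 168 166 159 154 156 160 166 163 168 169]]
rim box [190.9 261.6] [202.2 268.8]
```

Call:
servo_tool(series=[[[-1.5, 0, 4, 0], [0, 0, 6, 0], [0, 0, 6, 0], [0, 0, 6, 0], [0, 0, 6, 0], [0, 0, 6, 0], [0, 0, 3, 0], [0, 0, 0, 0], [0, 0, 0, 0], [0, 0, 0, 0]]])

```text
t: 22.68
eef_pos: [0.5723, 0.1893, 0.0918]
ee_rot: [-3.141, 0.0, -1.501]
force: [-0.3, 0.2, -1.5]
width: 0.0234
gripper_force: 25.0
```

Call:
servo_tool(series=[[[0, 0, 0.7, 0], [0, 0, 0.7, 0], [0, 0, 0.7, 0], [0, 0, 0.7, 0], [0, 0, 0.7, 0], [0, 0, 0.7, 0], [0, 0, 0.7, 0], [0, 0, 0.7, 0], [0, 0, 0, 0], [0, 0, 0, 0]]])

```text
t: 23.52
eef_pos: [0.5722, 0.1892, 0.0861]
ee_rot: [-3.142, -0.0, -1.501]
force: [-0.4, -0.3, -0.7]
width: 0.0239
gripper_force: 25.0
```

Call:
servo_tool(series=[[[0, 0, 0.5, 0], [0, 0, 0.5, 0], [0, 0, 0.5, 0], [0, 0, 0.5, 0], [0, 0, 0.5, 0], [0, 0, 0.5, 0], [0, 0, 0, 0], [0, 0, 0, 0], [0, 0, 0, 0], [0, 0, 0, 0]]])

```text
t: 24.35
eef_pos: [0.5724, 0.1895, 0.0829]
ee_rot: [-3.141, 0.0, -1.501]
force: [3.1, 2.6, -3.3]
width: 0.0234
gripper_force: 25.0
```

Call:
servo_tool(series=[[[0, 0, 0.5, 0], [0, 0, 0.5, 0], [0, 0, 0.5, 0], [0, 0, 0.5, 0], [0, 0, 0, 0], [0, 0, 0, 0], [0, 0, 0, 0], [0, 0, 0, 0], [0, 0, 0, 0], [0, 0, 0, 0]]])

```text
t: 25.18
eef_pos: [0.5724, 0.1894, 0.0811]
ee_rot: [-3.141, 0.0, -1.501]
force: [2.7, 3.5, 0.7]
width: 0.0236
gripper_force: 25.0
```

Call:
servo_tool(series=[[[-0.3, -0.3, 0.5, 0], [-0.3, -0.3, 0.5, 0], [0, 0, 0.5, 0], [0, 0, 0.5, 0], [0, 0, 0.5, 0], [0, 0, 0.5, 0], [0, 0, 0, 0], [0, 0, 0, 0], [0, 0, 0, 0], [0, 0, 0, 0]]])

```text
t: 26.02
eef_pos: [0.5724, 0.1897, 0.0777]
ee_rot: [3.141, -0.0, -1.501]
force: [1.6, 2.5, -2.0]
width: 0.0237
gripper_force: 25.0
```

Call:
servo_tool(series=[[[0, 0, 0.8, 0], [0, 0, 0.8, 0], [0, 0, 0.8, 0], [0, 0, 0.8, 0], [0, 0, 0.8, 0], [0, 0, 0.8, 0], [0, 0, 0.8, 0], [0, 0, 0.4, 0], [0, 0, 0, 0], [0, 0, 0, 0]]])

```text
t: 26.85
eef_pos: [0.5725, 0.1897, 0.0718]
ee_rot: [3.141, -0.0, -1.501]
force: [1.1, 1.5, -1.6]
width: 0.0234
gripper_force: 25.0
```

Call:
servo_tool(series=[[[-0.2, -0.1, 1.2, 0], [-0.2, 0, 1.2, 0], [0, 0, 1.2, 0], [0, 0, 1.2, 0], [0, 0, 1.2, 0], [0, 0, 1.2, 0], [0, 0, 1.2, 0], [0, 0, 1.2, 0], [0, 0, 0.8, 0], [0, 0, 0, 0]]])

```text
t: 27.68
eef_pos: [0.5725, 0.19, 0.0612]
ee_rot: [3.141, -0.0, -1.501]
force: [-0.4, -0.1, -2.1]
width: 0.0233
gripper_force: 25.0
```

Call:
servo_tool(series=[[[0, 0, 0.4, 0], [0, 0, 0.4, 0], [0, 0, 0.4, 0], [0, 0, 0.4, 0], [0, 0, 0.4, 0], [0, 0, 0.4, 0], [0, 0, 0.4, 0], [0, 0, 0, 0], [0, 0, 0, 0], [0, 0, 0, 0]]])

```text
t: 28.52
eef_pos: [0.5727, 0.1903, 0.0588]
ee_rot: [-3.142, -0.0, -1.501]
force: [-0.7, 0.2, -1.7]
width: 0.0234
gripper_force: 25.0
```

Call:
servo_tool(series=[[[0, 0, 0.4, 0], [0, 0, 0.4, 0], [0, 0, 0.4, 0], [0, 0, 0, 0], [0, 0, 0, 0], [0, 0, 0, 0], [0, 0, 0, 0], [0, 0, 0, 0], [0, 0, 0, 0], [0, 0, 0, 0]]])

```text
t: 29.35
eef_pos: [0.5727, 0.1903, 0.0576]
ee_rot: [3.142, -0.0, -1.501]
force: [-0.2, -0.7, -1.8]
width: 0.0234
gripper_force: 25.0
```

Call:
servo_tool(series=[[[0, 0, 0.3, 0], [0, 0, 0.3, 0], [0, 0, 0.3, 0], [0, 0, 0, 0], [0, 0, 0, 0], [0, 0, 0, 0], [0, 0, 0, 0], [0, 0, 0, 0], [0, 0, 0, 0], [0, 0, 0, 0]]])

```text
t: 30.18
eef_pos: [0.5728, 0.1903, 0.0571]
ee_rot: [-3.141, 0.0, -1.501]
force: [-2.8, -0.5, 5.0]
width: 0.0234
gripper_force: 25.0
```

Call:
servo_tool(series=[[[0, 0, 0.3, 0], [0, 0, 0.3, 0], [0, 0, 0.2, 0], [0, 0, 0, 0], [0, 0, 0, 0], [0, 0, 0, 0], [0, 0, 0, 0], [0, 0, 0, 0], [0, 0, 0, 0], [0, 0, 0, 0]]])

```text
t: 31.02
eef_pos: [0.5729, 0.1903, 0.0571]
ee_rot: [-3.141, 0.0, -1.5]
force: [-5.0, -1.0, 11.4]
width: 0.0234
gripper_force: 25.0
```

It reached the floor at 0.0571, as predicted. Now unload, release and retreat.

Call:
servo_tool(series=[[[0, 0, -0.4, 0], [0, 0, -0.4, 0], [0, 0, 0, 0], [0, 0, 0, 0], [0, 0, 0, 0], [0, 0, 0, 0], [0, 0, 0, 0], [0, 0, 0, 0], [0, 0, 0, 0], [0, 0, 0, 0]]])

```text
t: 31.85
eef_pos: [0.5729, 0.1903, 0.0572]
ee_rot: [-3.141, 0.0, -1.501]
force: [-3.6, 0.8, 6.6]
width: 0.0237
gripper_force: 25.0
```

Call:
servo_tool(series=[[[0, 0, 0, 0], [0, 0, 0, 0], [0, 0, 0, 0], [0, 0, 0, 0], [0, 0, 0, 0], [0, 0, 0, 0], [0, 0, 0, 0], [0, 0, 0, 0], [0, 0, 0, 0], [0, 0, 0, 0]]], claw=0.0)

```text
t: 32.68
eef_pos: [0.5727, 0.1902, 0.0567]
ee_rot: [3.142, -0.0, -1.501]
force: [0.4, 0.3, 0.5]
width: 0.0442
gripper_force: 0.0
```

Call:
servo_tool(series=[[[0, 0, -3, 0], [0, 0, -8, 0], [0, 0, -12, 0], [0, 0, -15, 0], [0, 0, -15, 0], [0, 0, -15, 0], [0, 0, -15, 0], [0, 0, -15, 0], [0, 0, -15, 0], [0, 0, -5, 0]]])

```text
t: 33.52
eef_pos: [0.5739, 0.1907, 0.178]
ee_rot: [-3.138, 0.002, -1.5]
force: [0.3, 0.8, 0.3]
width: 0.044
gripper_force: 0.0
```

Call:
servo_tool(series=[[[15, 0, 0, 0], [20, 0, 0, 0], [20, 0, 0, 0], [20, 0, 0, 0], [20, 0, 0, 0], [20, 0, 0, 0], [20, 0, 0, 0], [15, 0, 0, 0], [0, 0, 0, 0], [0, 0, 0, 0]]])

```text
t: 34.35
eef_pos: [0.5828, 0.0394, 0.1742]
ee_rot: [3.141, -0.0, -1.503]
force: [-0.2, -0.0, 0.9]
width: 0.0438
gripper_force: 0.0
```

Run:
```python
from h import *
st()
t=save("top","pics/t4.png");s=save("side","pics/s4.png")
a=cv2.resize(s[130:320,130:350],(440,380),interpolation=cv2.INTER_CUBIC);b=cv2.resize(t[120:220,140:240],(360,380),interpolation=cv2.INTER_CUBIC)
cv2.imwrite("pics/c4.png",np.hstack([a,b])[:,:,::-1])
print("expected dome top", proj("side",[[.5727,.190,.106]]),proj("top",[[.5727,.190,.102]]))
```

```text
{'t': 34.35, 'q': [0.402, 0.2506, -0.2669, -0.0002, -1.0541, -0.3337], 'eef_pos': [0.5828, 0.0394, 0.1742], 'ee_rot': [3.1408, -0.0001, -1.5026], 'force': [-0.1606, -0.0168, 0.871], 'width': 0.0438, 'gripper_force': 0.0}
expected dome top [[193.08650812 242.43647809]] [[191.60560248 164.69816108]]
```

View pics/c4.png

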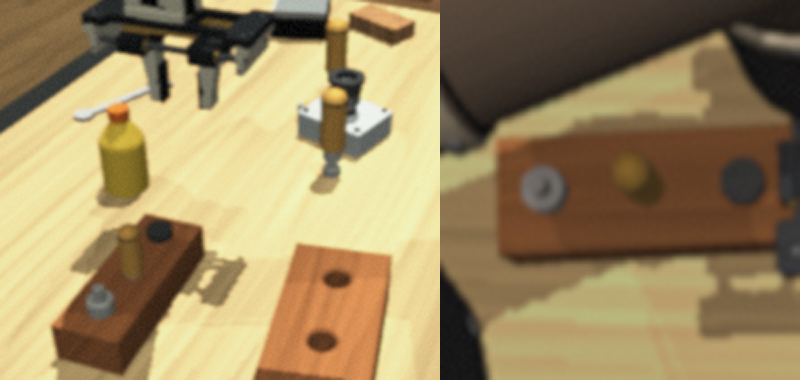

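The nipple stands upright in the middle hole, with its dome at side ≈(194,243) against 242.4 expected. The glue bottle, fittings and outlet are undisturbed, and the robot is clear of everything.

```bash
python3 -c "
from station import ticket; print(ticket.job_done())"
```

```text
the job is handed in; nothing more can be done
None
```

I uncoupled the nipple, the sleeve came forward again, and the nipple now stands fully home and released in the rack's middle hole; the job was handed in at about 34 s.

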